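# Change over the parts trays

### The job

Of the two low tray boxes on the bench, first push the empty tray that was left partly out fully home, then hook a fingertip behind the lip of the tray with the star knob in it and draw that tray fully out to its stop. Use the fingertips only: do not pinch the lips or take hold of anything, leave the knob lying in its tray, the empty tray home, and the tools round about where they are.

Things in the scene. Friction and masses are not known exactly. Their poses are not given: they have to be found in the camera images.
- empty_box: low open-topped plywood box fixed to the table, the one whose tray is empty and stands partly out; 112 long x 104 wide x 46 mm high. Origin: centre of its underside, on the table. Its tray slides out horizontally along the box's own -x axis; own z is up
- empty_tray (a joint): how far that box's tray is drawn out, m: 0 = fully home, 0.085 = fully out at its stop. It slides with a drag of about 2 N at low speed and stays where it is left
- empty_tray_lip (a point): centre of the top edge of that tray's lip, moving with the tray, axes parallel to the box's. The lip is an upright wooden bar 70 mm wide (along y), 8 mm thick (along x), its top 38 mm above the table. Ahead of it (-x) is bare table. With the tray home it is 109 mm ahead of the box's origin
- empty_tray_recess (a point): centre of the floor of the finger space behind that lip, moving with the tray, 11 mm above the table. The space is 53 mm long (along x) from the back of the lip to the front wall of the tray's compartment, open at both sides; its floor is 27 mm below the lip's top, and the compartment's wall is 2 mm higher than the lip
- knob_box: low open-topped plywood box fixed to the table, the one whose tray is home and has the star knob lying in it; 112 long x 104 wide x 46 mm high. Origin: centre of its underside, on the table. Its tray slides out horizontally along the box's own -x axis; own z is up
- knob_tray (a joint): how far that box's tray is drawn out, m: 0 = fully home, 0.085 = fully out at its stop. It slides with a drag of about 2 N at low speed and stays where it is left
- knob_tray_lip (a point): centre of the top edge of that tray's lip, moving with the tray, axes parallel to the box's. The lip is an upright wooden bar 70 mm wide (along y), 8 mm thick (along x), its top 38 mm above the table. Ahead of it (-x) is bare table. With the tray home it is 109 mm ahead of the box's origin
- knob_tray_recess (a point): centre of the floor of the finger space behind that lip, moving with the tray, 11 mm above the table. The space is 53 mm long (along x) from the back of the lip to the front wall of the tray's compartment, open at both sides; its floor is 27 mm below the lip's top, and the compartment's wall is 2 mm higher than the lip
- knob_tray_floor (a point): centre of the floor of the compartment (96 x 76 mm inside, walls 29 mm high) that holds the star knob, 11 mm above the table; moves with that tray
- star_knob: black star-shaped clamp knob with a pale stub on top, 47 mm across, 36 mm high, loose in its tray. Origin: centre of its underside
- screwdriver: red-handled screwdriver lying on the table, 239 x 49 x 28 mm, bystander. Origin: centre of its underside
- wax_tin: round tin with a brown lid, 79 mm across, 35 mm high, on the table, bystander. Origin: centre of its underside
- nail_punch: steel nail punch lying on the table, 107 x 78 x 11 mm over all, bystander. Origin: centre of its underside
Mind the look-alikes: they are no part of the job. There is more than one size of the star_knob; the one meant has the size given above.

How it is judged:
By the outcome, as a careful person would: the job done as asked, in the order asked, and still so for the second after the job is handed in, with the robot touching nothing.
It also fails if it takes over 45 s, if anything falls off the work surface, if the arm or the gripper's body presses on something with over 40 N, if the wrist force passes 120 N, or if a joint passes its speed limit or range.

### The arm

A 7-joint arm with a two-finger parallel gripper is mounted at the origin on the work surface; the furniture and walls round the work are solid. World frame = base frame: x ahead of the robot, y to its left, z up, the work surface at z = 0. Lengths are in m, angles in rad, forces in N, time in s.
With the tool pointing down it reaches from about 0.35 to 0.9 m from the base axis. Payload 8.1 kg.
Tool frame: the origin (TCP) lies at the very end of the fingers, on their centre line; the grasp point (between the pads) lies 19 mm behind it (grasp_offset is the distance from the TCP to the grasp point, in m); z points along the fingers, y is the line along which they close (so a half turn about z gives the same grasp; the last joint's range is limited). The gripper opens to 92 mm and grips with 3 to 60 N. Pads are 19 mm wide; open, the fingers measure 130 mm over their backs; the gripper's body (75 mm by 190 mm) begins 47 mm behind the grasp point.
Start: joints at [-1.342, 0.434, 0.025, 1.573, -0.012, 1.134, -0.075], TCP at [0.204, 0.591, 0.204] pointing down, gripper open.
Joint ranges: [-2.62, 2.62], [-0.44, 2.09], [-1.27, 1.32], [0.08, 2.57], [-1.32, 4.46], [0.12, 2], [-2.74, 2.74]. Speed limits (rad/s): [2.22, 2.22, 3.01, 3.01, 3.14, 3.14, 3.14].

### API

Orientations are given as a rotation vector (axis times angle).
In Python, from cell import observe, get_image, camera_params, sign_off, silhouettes, grasp_offset gives the robot as it stands. The module is installed in compiled form; this text tells all that it offers.
- The arm moves only by the tool jog_arm, never from a script. Its argument "motion" is a list that holds one entry, the list of rows, each a list of 7 numbers: the shift along the tool's x, y, z in m, then the turn, a rotation vector about the tool's x, y, z in rad, then the closure, from -1 (fully open) to 1 (shut), so that 0 is half open. In form: [[[dx, dy, dz, wx, wy, wz, hand], ...]]. A call has 1 to 10 rows; each row is the pose to reach, as a shift and turn from the pose commanded when the call began, along the tool's axes at that moment; what a row does not reach only later rows make up. A row lasts 1/12 s, in which the tool goes at most 41.7 mm and 7.16 degrees, less where a joint would pass 70% of its speed; a pose out of reach is approached as far as the arm can. A call with a gripper value outside its range is refused whole. The fingers move at their own pace and stop on an object; "force" is the grip in N (left out, the last holds). Time passes only in rows, so rows that repeat a pose let the fingers close. It gives the time, the measured TCP pose, the force, the opening and the grip force at its end, in the units of the state.
- observe(): the state, without advancing time (a new reading comes with each control period).
- get_image(name): name is "side" or "top" or "wrist"; returns the picture (480x640x3 uint8, red, green, blue); there is no depth.
- camera_params(name): a dict with "vertical_fov" (degrees; the focal length in pixels is half the picture's height over the tangent of half this angle, whatever the lens; pixels are square), "cx", "cy" (the principal point, pixels), "dist_coeffs" ([k1, k2, p1, p2, k3] as OpenCV has them; the pictures are not rectified), "T" (4x4, takes a point from camera to world coordinates). Camera axes: x right, y down, z forward; pixel columns grow to the right and rows downward; lengths in m; the calibration is good to about 2 mm. A picture is of the moment at which its call begins: read the wrist's pose just before it. camera_params takes no time and is no camera call; for the wrist camera it gives the pose at the moment of the call.
- sign_off(): hands the job in; it is judged then, once.
Trained networks look in the newest picture that a camera, given by its name, has taken for a name from the list of things; names that differ only in an ending like _2 or _b are one class to them, and where a whole thing is asked for, a point or a joint stands for the part that bears it (a point fixed in the world has none). Each returns a list of dicts, best first, with "p" (0 to 1); they miss things now and then, are a little off and sometimes report something else, mostly with a low value. They report only what shows in the picture. A call takes as long as a camera call. They do not tell look-alikes from the thing itself.
- silhouettes(query, camera): "mask" (480x640 bool, what is visible of it) and "pixel" ([column, row] in pixels, amid what is visible of it).
The state is a dict: "clock": time; "joints": joint angles; "dq": joint speeds; "joint_efforts": joint torques, N m; "position": TCP position; "ee_rot": TCP orientation; "force": force on the tool from outside, world axes, zero at the start; "ft_torque": the same for the moment, N m; "width": opening from 0.0 (shut) to 1.0 (fully open); "gripper_force": force on a finger pad.
Only numpy, scipy, OpenCV 4.12 (cv2) and the standard library are available. Lean on these libraries where they do the work, as an engineer would, in place of code of your own. Each camera call takes 0.05 s, during which the arm holds its last target. There are 200 camera calls.

## Working session

There is one attempt and no reset: what is moved stays moved. The work goes in short steps, Python scripts to look and compute and a tool call to move; the robot and the scene stay as the last step left them, time stands still between calls to the robot, and variables do not carry over. Pictures are saved under pics/ and viewed, at most 12 in all, crops included, and the job is handed in when it is done.

Besides the shell and the picture viewer there is one more tool, called after "Call:" in YAML: its name, and indented under it one key for each argument. jog_arm: Moves the arm, as the interface text tells. Its arguments: {"type":"object","properties":{"motion":{"type":"array"},"force":{"type":"number"}},"required":["motion"]}

```bash
mkdir -p pics
python3 - <<'E'
from cell import *
import cv2
for n in ("top","side"):
    im=get_image(n); cv2.imwrite(f"pics/{n}0.png",im[:,:,::-1])
    c=camera_params(n); print(n,c)
s=observe(); print(s["position"],s["ee_rot"],s["width"],s["clock"],grasp_offset)
E
```

```text
top {'vertical_fov': 42.08733006340741, 'cx': 323.9252118687238, 'cy': 238.39054100439486, 'dist_coeffs': array([0.04937176, 0.        , 0.        , 0.        , 0.        ]), 'T': array([[-0.02047243, -0.98173015,  0.18917396,  0.108471  ],
       [-0.99976427,  0.02147064,  0.00322864,  0.08647138],
       [-0.00723134, -0.18906326, -0.98193828,  1.28286782],
       [ 0.        ,  0.        ,  0.        ,  1.        ]])}
side {'vertical_fov': 45.467512977322706, 'cx': 319.5360977549488, 'cy': 247.5110810826319, 'dist_coeffs': array([0.05475688, 0.        , 0.        , 0.        , 0.        ]), 'T': array([[ 0.88459654, -0.18614325,  0.42759754, -0.27868982],
       [-0.46567921, -0.40198706,  0.78838396, -1.09201448],
       [ 0.02513633, -0.89652501, -0.4422794 ,  0.7307035 ],
       [ 0.        ,  0.        ,  0.        ,  1.        ]])}
[0.20353083 0.59043193 0.20353589] [-5.18991355e-01 -3.09835947e+00  2.18570847e-03] 0.9992421507295008 0.1 0.0188
```

View pics/top0.png

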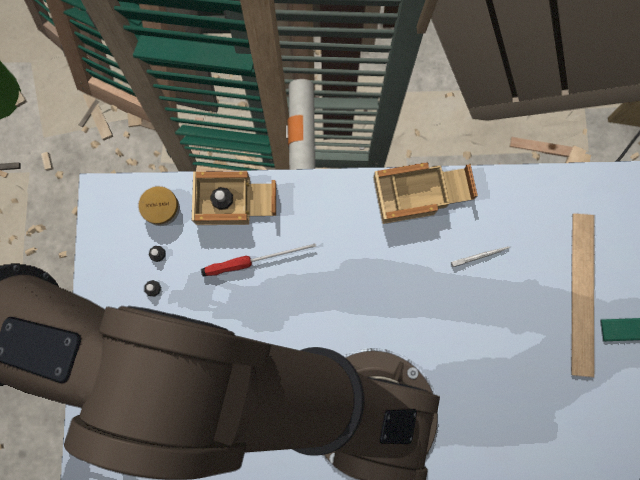

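View pics/side0.png

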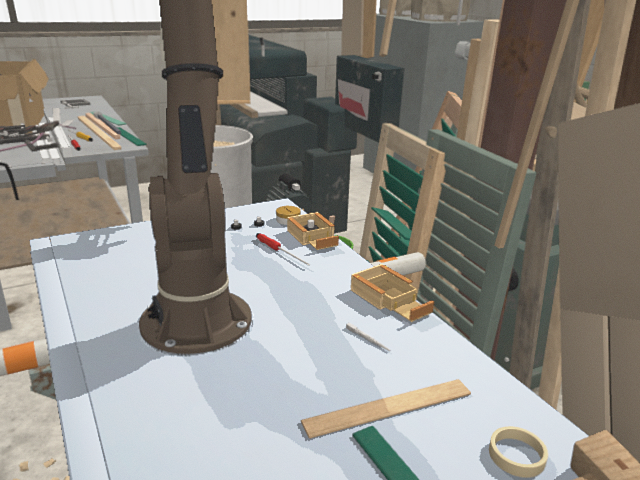

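```bash
cat > h.py <<'E'
from cell import *
import cv2, numpy as np
def cam(n):
    c=camera_params(n); f=240/np.tan(np.radians(c["vertical_fov"]/2))
    return np.array([[f,0,c["cx"]],[0,f,c["cy"]],[0,0,1.]]),c["dist_coeffs"],c["T"]
def proj(n,P,C=None):
    K,d,T=C or cam(n); W=np.linalg.inv(T)
    return cv2.projectPoints(np.asarray(P,float).reshape(-1,3),cv2.Rodrigues(W[:3,:3])[0],W[:3,3],K,d)[0][:,0]
def ray(n,px,z,C=None):
    K,d,T=C or cam(n)
    u=cv2.undistortPoints(np.asarray(px,float).reshape(-1,1,2),K,d)[:,0]
    r=np.c_[u,np.ones(len(u))]@T[:3,:3].T
    return T[:3,3]+r*((z-T[2,3])/r[:,2])[:,None]
def ortho(im,n,x0,y0,w,h,z,s,C=None): # image right=-y from y0, up=+x from x0 (top); s px/m
    v,u=np.mgrid[0:int(h*s),0:int(w*s)]
    P=np.stack([x0-v/s,y0-u/s,np.full(u.shape,z)],-1)
    m=proj(n,P,C).reshape(u.shape+(2,)).astype(np.float32)
    return cv2.remap(im,m[...,0],m[...,1],cv2.INTER_LINEAR)
E
python3 - <<'E'
from h import *
im=cv2.imread("pics/top0.png")
print(ray("top",[[275,197],[473,182],[222,197],[408,192]],0.038))
a=ortho(im,"top",0.56,0.40,0.26,0.2,0.038,1500); a=np.vstack([a])
b=ortho(im,"top",0.56,-0.06,0.26,0.2,0.038,1500)
o=np.hstack([a,b])
for i in range(0,13):
    for k in (0,390): cv2.line(o,(k+i*30,0),(k+i*30,6 if i%5 else 14),(0,0,255),1)
for j in range(0,10): cv2.line(o,(0,j*30),(6,j*30),(0,0,255),1)
cv2.imwrite("pics/o.png",o); print(o.shape)
for q in ("empty_tray_lip","knob_tray_lip","star_knob"):
    get_image("top")
    for r in silhouettes(q,"top"): print(q,r["p"],r["pixel"],r["mask"].sum())
E
```

```text
[[ 0.43726125  0.18949119  0.038     ]
 [ 0.45974596 -0.218576    0.038     ]
 [ 0.43961151  0.29850062  0.038     ]
 [ 0.44169105 -0.08435931  0.038     ]]
(300, 780, 3)
empty_tray_lip 0.42 [417.2, 188.8] 4484
knob_tray_lip 0.87 [244.6, 194.9] 2367
star_knob 0.76 [153.7, 287.3] 238
star_knob 0.52 [157.0, 254.3] 197
```

View pics/o.png

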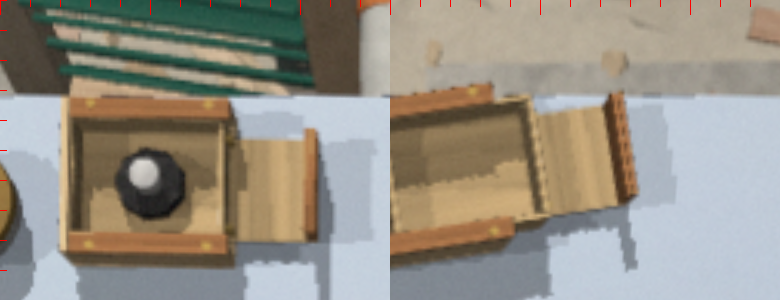

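The top-down map shows the knob lip at about (310,182), which is world (0.439, 0.193). The empty tray's lip is at about (624,147), world (0.462, -0.216), yawed about 9° and roughly 25 mm out. Next I'll check how close the shutters come to the bench edge.

Run:
```python
import cv2,numpy as np
a=cv2.imread("pics/side0.png")[110:310,280:500]; b=cv2.imread("pics/top0.png")[0:240,140:400]
o=np.hstack([cv2.resize(a,None,fx=1.8,fy=1.8),cv2.resize(b,None,fx=1.5,fy=1.5)])
cv2.imwrite("pics/c.png",o)
from h import *
# box models drawn check: predicted lip corner errors
def box(o,yaw,d):
    e=np.array([np.cos(yaw),np.sin(yaw)]);f=np.array([-e[1],e[0]])
    return [[*(np.array(o)+e*i*.004+f*j*.035),.038] for i in(-1,1) for j in(-1,1)]
```

```text
(no output)
```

View pics/c.png

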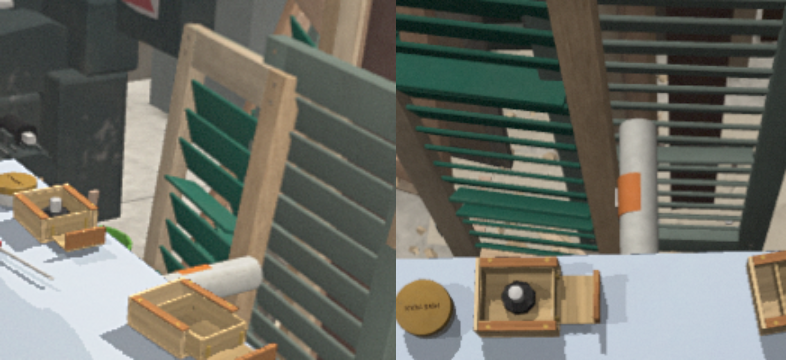

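The crop shows the shutters leaning away from the bench. The loose slat's right end is at side (411,235) and top (253,63). The grey roll's end is at side (424,263). I'll triangulate both.

Run:
```python
from h import *
def tri(ps,pt):
    A=[];B=[]
    for n,p in(("side",ps),("top",pt)):
        K,d,T=cam(n); a=T[:3,3]; v=ray(n,[p],0)[0]-a; v/=np.linalg.norm(v); M=np.eye(3)-np.outer(v,v); A.append(M);B.append(M@a)
    x=np.linalg.lstsq(np.vstack(A),np.hstack(B),rcond=None)[0]; return x, [np.linalg.norm(M@x-b) for M,b in zip(A,B)]
print(tri((411,235),(253,63))); print(tri((424,263),(299,85))); print(tri((424,263),(299,163)))
# top view: lip check by the side view
print(tri((416,313),(473,182)))
print(ray("top",[[81,175],[640,163]],0))
```

```text
(array([ 0.77665846,  0.24327563, -0.04294827]), [np.float64(0.0021572252776936272), np.float64(0.0021572252776935427)])
(array([ 0.74847925,  0.13850828, -0.09021391]), [np.float64(0.00790531163116016), np.float64(0.007905311631160228)])
(array([ 0.61550996,  0.09840737, -0.05342482]), [np.float64(0.08628730431283291), np.float64(0.0862873043128332)])
(array([ 0.45834238, -0.21938861,  0.02087764]), [np.float64(0.006666610487310102), np.float64(0.006666610487310627)])
[[ 0.50407956  0.60406295  0.        ]
 [ 0.50286217 -0.57877942  0.        ]]
```

Call:
jog_arm:
  motion:
    - [[-0.02,-0.02,0.0,0,0,0.1,1],[-0.05,-0.04,0.01,0,0,0.2,1],[-0.08,-0.07,0.01,0,0,0.32,1],[-0.11,-0.1,0.02,0,0,0.44,1],[-0.14,-0.125,0.02,0,0,0.56,1],[-0.17,-0.15,0.03,0,0,0.68,1],[-0.2,-0.175,0.03,0,0,0.8,1],[-0.23,-0.2,0.04,0,0,0.9,1],[-0.26,-0.225,0.04,0,0,1.0,1],[-0.28,-0.24,0.04,0,0,1.08,1]]
  force: 10

```text
clock: 1.23
position: [0.3915, 0.2687, 0.1641]
ee_rot: [2.048, 2.382, -0.001]
force: [0.5, -0.1, 0.4]
width: 0.328
gripper_force: 0.0
```

```bash
cat >> h.py <<'E'
def go(x,y,z,yaw=None):
    s=observe(); R=cv2.Rodrigues(np.array(s["ee_rot"]))[0]; p=s["position"]
    print("t",round(s["clock"],2),"p",np.round(p,4),"xang",round(np.degrees(np.arctan2(R[1,0],R[0,0])),1),"zax",np.round(R[:,2],3),"F",np.round(s["force"],2),"w",round(s["width"],2))
    print("tool delta",np.round(R.T@(np.array([x,y,z])-p),4), "" if yaw is None else "wz %.3f"%-np.radians((yaw-np.degrees(np.arctan2(R[1,0],R[0,0]))+180)%360-180 if 0 else -np.radians(yaw-np.degrees(np.arctan2(R[1,0],R[0,0])))))
E
python3 -c "
from h import *
go(.469,-.265,.12,99); print(observe()['joints'])"
```

```text
t 1.23 p [0.3915 0.2687 0.1641] xang 98.6 zax [ 0.    -0.001 -1.   ] F [ 0.55 -0.13  0.41] w 0.33
tool delta [-0.5393 -0.0033  0.0447] wz 0.000
[-1.01167195  0.23486563  0.36000975  2.00271245 -0.10209299  0.92169982
 -0.44840714]
```

Call:
jog_arm:
  motion:
    - [[-0.035,0,0.0,0,0,0,1],[-0.075,0,0.0,0,0,0,1],[-0.115,0,0,0,0,0,1],[-0.155,0,0,0,0,0,1],[-0.195,0,0,0,0,0,1],[-0.235,0,0,0,0,0,1],[-0.275,0,0,0,0,0,1],[-0.315,0,0,0,0,0,1],[-0.355,0,0.0,0,0,0,1],[-0.395,0,0.0,0,0,0,1]]

```text
clock: 2.07
position: [0.4527, -0.1191, 0.1646]
ee_rot: [2.037, 2.391, 0.001]
force: [0.7, 0.4, -0.8]
width: 0.002
gripper_force: 0.0
```

Call:
jog_arm:
  motion:
    - [[-0.04,0,0.01,0,0,0,1],[-0.08,0,0.02,0,0,0,1],[-0.115,0,0.03,0,0,0,1],[-0.14,0,0.04,0,0,0,1],[-0.14,0,0.04,0,0,0,1],[-0.14,0,0.04,0,0,0,1]]

```text
clock: 2.57
position: [0.4741, -0.257, 0.1236]
ee_rot: [-2.041, -2.387, 0.002]
force: [-0.3, 1.0, -0.6]
width: 0.006
gripper_force: 0.0
```

```bash
python3 -c "
from h import *
go(.469,-.265,.02)
im=get_image('wrist'); cv2.imwrite('pics/w1.png',im[:,:,::-1]); im=get_image('top'); cv2.imwrite('pics/t1.png',im[:,:,::-1])
for p in ([.462,-.216,.038],[.4417,-.084,.046]): print(proj('wrist',p))
"
```

```text
t 2.57 p [ 0.4741 -0.257   0.1236] xang 98.9 zax [-0.001 -0.    -1.   ] F [-0.26  0.98 -0.63] w 0.01
tool delta [-0.0071 -0.0061  0.1037] 
[[309.82785767 182.52298098]]
[[309.80428577 -15.50581676]]
```

View pics/w1.png

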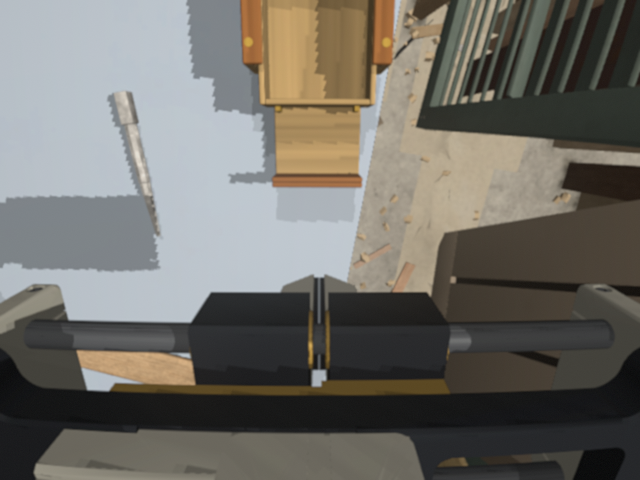

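The lip sits at wrist pixel (317,180), about 6 mm from the prediction, and the yaw is aligned. A dark brown corner at (440,240) also shows at top (472,118), so I'll check its clearance.

```bash
python3 -c "
from h import *
A=[];B=[]
for n,p in(('wrist',(440,240)),('top',(472,118))):
    K,d,T=cam(n); a=T[:3,3]; v=ray(n,[p],0)[0]-a; v/=np.linalg.norm(v); M=np.eye(3)-np.outer(v,v); A.append(M);B.append(M@a)
x=np.linalg.lstsq(np.vstack(A),np.hstack(B),rcond=None)[0]; print(x,[np.linalg.norm(M@x-b) for M,b in zip(A,B)])
print(ray('wrist',[[273,180],[361,180],[317,180]],.038), ray('wrist',[[261,104],[376,104]],.04))
"
```

```text
[ 0.89971989 -0.43033831 -0.73219783] [np.float64(0.012392064269815727), np.float64(0.01239206426981606)]
[[ 0.43351692 -0.2185608   0.038     ]
 [ 0.50083295 -0.20771938  0.038     ]
 [ 0.46718328 -0.21318503  0.038     ]] [[ 0.4181236  -0.16456981  0.04      ]
 [ 0.5007877  -0.15123832  0.04      ]]
```

Call:
jog_arm:
  motion:
    - [[0,0,0.03,0,0,0,1],[0,0,0.06,0,0,0,1],[0,0,0.085,0,0,0,1],[0,0,0.102,0,0,0,1],[0.01,0,0.102,0,0,0,1],[0.02,0,0.102,0,0,0,1],[0.025,0,0.102,0,0,0,1],[0.03,0,0.102,0,0,0,1],[0.035,0,0.102,0,0,0,1],[0.04,0,0.102,0,0,0,1]]

```text
clock: 3.5
position: [0.4692, -0.2154, 0.0232]
ee_rot: [2.036, 2.39, 0.002]
force: [-0.6, -0.1, 0.0]
width: 0.006
gripper_force: 0.0
```

Call:
jog_arm:
  motion:
    - [[0.003,0,0,0,0,0,1],[0.005,0,0,0,0,0,1],[0.007,0,0,0,0,0,1],[0.009,0,0,0,0,0,1]]

```text
clock: 3.83
position: [0.4671, -0.2072, 0.0223]
ee_rot: [2.038, 2.39, -0.0]
force: [-1.0, -1.1, -0.3]
width: 0.011
gripper_force: 0.0
```

Call:
jog_arm:
  motion:
    - [[0.003,0,0,0,0,0,1],[0.005,0,0,0,0,0,1],[0.007,0,0,0,0,0,1],[0.009,0,0,0,0,0,1],[0.011,0,0,0,0,0,1]]

```text
clock: 4.25
position: [0.4652, -0.1961, 0.0222]
ee_rot: [-2.038, -2.391, 0.0]
force: [-0.1, 0.0, 0.9]
width: 0.001
gripper_force: 0.0
```

```bash
python3 -c "
from h import *
go(.459,-.2,.02)
im=get_image('wrist'); im2=get_image('top')[120:280,340:540]; cv2.imwrite('pics/w2.png',np.hstack([cv2.resize(im,(400,300)),cv2.resize(im2,(375,300))])[:,:,::-1])
"
```

```text
t 4.25 p [ 0.4652 -0.1961  0.0222] xang 99.1 zax [-0.  0. -1.] F [-0.09  0.03  0.86] w 0.0
tool delta [-0.0029 -0.0068  0.0022]
```

View pics/w2.png

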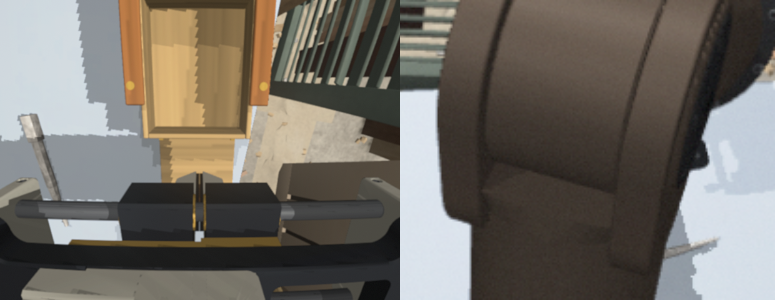

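The bars' ends are at about row 105 and the compartment's front wall at row 137 in the left panel, so the tray is still partly out. I'll put a number on it and keep pushing.

```bash
python3 -c "
from h import *
a=ray('wrist',[[144*1.6,137*1.6],[252*1.6,137*1.6],[198*1.6,137*1.6]],.04); b=ray('wrist',[[134*1.6,105*1.6],[260*1.6,105*1.6]],.046); print(a,b)
u=np.array([.156,-.988,0]); print(a@u,b@u, observe()['position']@u)
"
```

```text
[[ 0.41685214 -0.16582675  0.04      ]
 [ 0.50046353 -0.15237782  0.04      ]
 [ 0.45866769 -0.15913534  0.04      ]] [[ 0.4088258  -0.14129992  0.046     ]
 [ 0.49906573 -0.12679719  0.046     ]]
[0.22886576 0.2286216  0.22877788] [0.20338114 0.20312987] 0.26608827327969303
```

Call:
jog_arm:
  motion:
    - [[0.003,0,0,0,0,0,1],[0.006,0,0,0,0,0,1],[0.009,0,0,0,0,0,1]]

```text
clock: 4.6
position: [0.4638, -0.1871, 0.0222]
ee_rot: [-2.038, -2.391, -0.0]
force: [-0.5, -0.0, -1.0]
width: 0.006
gripper_force: 0.0
```

The numbers say the tray hasn't moved even though the TCP is past the lip line. I'll check with the side camera.

```bash
python3 -c "
from h import *
p=observe()['position']; print(p,proj('wrist',p),proj('side',p),proj('side',[.467,-.213,.038]))
im=get_image('side')[200:350,300:500]; w=get_image('wrist'); cv2.imwrite('pics/s2.png',np.hstack([cv2.resize(im,(440,330)),cv2.resize(w[100:400,160:480],(352,330))])[:,:,::-1])
"
```

```text
[ 0.46383897 -0.18708442  0.02221793] [[318.25037684 274.97713733]] [[412.44647927 304.37356981]] [[420.95386273 303.63154235]]
```

View pics/s2.png

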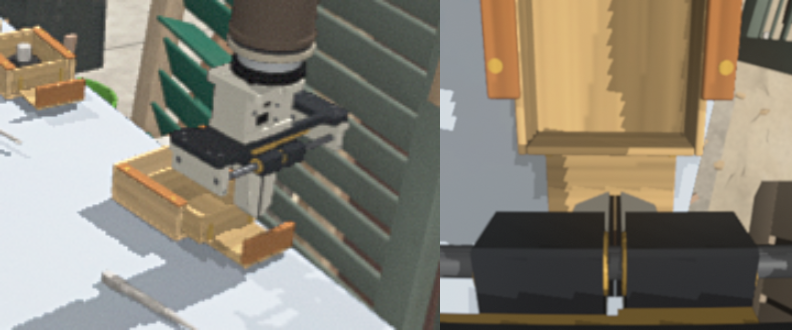

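The finger seems to be standing over or in the recess, with the lip unmoved at about (268,243) in the crop. An enlarged overlay should settle where it is.

```bash
python3 -c "
from h import *
s=observe(); p=s['position']; R=cv2.Rodrigues(np.array(s['ee_rot']))[0]
im=get_image('side')[:,:,::-1]; k=9; x0,y0=375,245
o=cv2.resize(im[y0:y0+65,x0:x0+85],None,fx=k,fy=k,interpolation=cv2.INTER_CUBIC)
def L(P,c):
    q=((proj('side',P)-[x0,y0]+.5)*k).astype(int); cv2.polylines(o,[q.reshape(-1,1,2)],True,c,1)
for dz in(0,-.02): L([p+R@np.array([a*.0095,b*.019,dz]) for a,b in((-1,-1),(-1,1),(1,1),(1,-1))],(0,0,255) if dz==0 else (255,0,255))
u=np.array([.156,-.988,0]);v=np.array([.988,.156,0]);c=np.array([.467,-.213,0])
for z in(.038,.011): L([c+u*a*.004+v*b*.035+[0,0,z] for a,b in((-1,-1),(-1,1),(1,1),(1,-1))],(0,255,0))
cv2.imwrite('pics/z.png',o)
"
```

```text
(no output)
```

View pics/z.png

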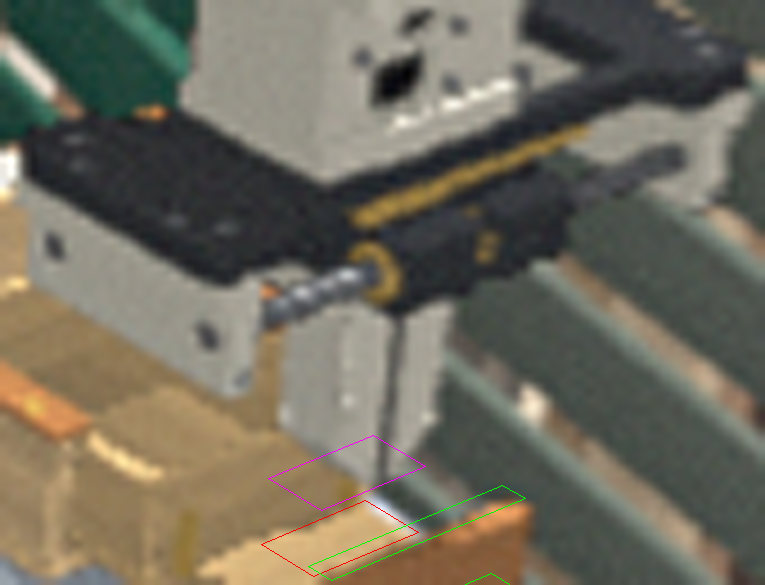

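```bash
python3 -c "
from h import *
for z in(.022,.03,.038,.045): print(z,ray('side',[[417.2,299.2]],z),ray('wrist',[[318,276]],z))
c=[375+355/9,245+570/9],[375+530/9,245+500/9]; print(ray('side',c,.038))
s=observe(); print(s['position'],s['ee_rot'],s['joint_efforts'],s['force'])
"
```

```text
0.022 [[ 0.4882352  -0.17264236  0.022     ]] [[ 0.46386753 -0.18770864  0.022     ]]
0.03 [[ 0.47957798 -0.18302044  0.03      ]] [[ 0.46331903 -0.18423589  0.03      ]]
0.038 [[ 0.47092076 -0.19339851  0.038     ]] [[ 0.46277053 -0.18076313  0.038     ]]
0.045 [[ 0.4633457  -0.20247933  0.045     ]] [[ 0.46229059 -0.17772447  0.045     ]]
[[ 0.44132132 -0.22303044  0.038     ]
 [ 0.50253521 -0.21490699  0.038     ]]
[ 0.46387838 -0.18695258  0.02221624] [-2.03735797e+00 -2.39117818e+00 -2.22009046e-04] [-2.46859202e-01 -5.49771523e+01  7.75824040e+00 -1.84480190e+01
 -2.56349891e-02  1.13789770e-01 -5.67627093e-02] [ 0.35843303 -0.16933085  0.32645817]
```

The tray hasn't moved. In the side view the visible fingertips sit about 18 mm above the reported TCP, at z≈0.04, so they passed just over the lip without touching it. I'll back out over the lip and then feel downward gently in front of it.

Call:
jog_arm:
  motion:
    - [[0,0,-0.015,0,0,0,1],[-0.02,0,-0.02,0,0,0,1],[-0.05,0,-0.02,0,0,0,1],[-0.075,0,-0.02,0,0,0,1],[-0.08,0,-0.01,0,0,0,1],[-0.08,0,0.0,0,0,0,1],[-0.08,0,0.005,0,0,0,1],[-0.08,0,0.008,0,0,0,1],[-0.08,0,0.01,0,0,0,1]]

```text
clock: 5.5
position: [0.476, -0.2647, 0.0113]
ee_rot: [-2.035, -2.391, -0.0]
force: [0.1, 0.3, -0.5]
width: 0.004
gripper_force: 0.0
```

Call:
jog_arm:
  motion:
    - [[0,0,0.002,0,0,0,1],[0,0,0.004,0,0,0,1],[0,0,0.006,0,0,0,1],[0,0,0.006,0,0,0,1]]

```text
clock: 5.83
position: [0.4766, -0.266, 0.0061]
ee_rot: [-2.037, -2.391, -0.0]
force: [-1.0, -0.4, 0.3]
width: 0.005
gripper_force: 0.0
```

```bash
python3 -c "
from h import *
go(.459,-.2,.02)"
```

```text
t 5.83 p [ 0.4766 -0.266   0.0061] xang 99.1 zax [-0.  0. -1.] F [-0.99 -0.38  0.3 ] w 0.0
tool delta [ 0.0679 -0.0069 -0.0139]
```

Call:
jog_arm:
  motion:
    - [[0.01,0,0.002,0,0,0,1],[0.02,0,0.002,0,0,0,1],[0.026,0,0.002,0,0,0,1],[0.03,0,0.002,0,0,0,1],[0.034,0,0.002,0,0,0,1],[0.038,0,0.002,0,0,0,1],[0.042,0,0.002,0,0,0,1],[0.046,0,0.002,0,0,0,1],[0.048,0,0.002,0,0,0,1],[0.05,0,0.002,0,0,0,1]]

```text
clock: 6.67
position: [0.4689, -0.217, 0.0044]
ee_rot: [2.038, 2.39, 0.0]
force: [1.1, -1.4, -0.5]
width: 0.005
gripper_force: 0.9
```

Call:
jog_arm:
  motion:
    - [[0.002,0,0,0,0,0,1],[0.004,0,0,0,0,0,1],[0.006,0,0,0,0,0,1]]

```text
clock: 6.92
position: [0.468, -0.2111, 0.0043]
ee_rot: [2.038, 2.39, 0.0]
force: [1.1, -1.1, 0.2]
width: 0.005
gripper_force: 0.9
```

```bash
python3 -c "
from h import *
go(.459,-.2,.02); u=np.array([.156,-.988,0]); print(observe()['position']@u)"
```

```text
t 6.92 p [ 0.468  -0.2111  0.0043] xang 99.1 zax [ 0.001 -0.    -1.   ] F [ 1.1  -1.09  0.15] w 0.0
tool delta [ 0.0123 -0.0071 -0.0157] 
0.2815209877633702
```

Call:
jog_arm:
  motion:
    - [[0.002,0,0,0,0,0,1],[0.004,0,0,0,0,0,1],[0.006,0,0,0,0,0,1],[0.007,0,0,0,0,0,1],[0.008,0,0,0,0,0,1],[0.009,0,0,0,0,0,1]]

```text
clock: 7.42
position: [0.4662, -0.2021, 0.0042]
ee_rot: [-2.038, -2.391, -0.0]
force: [1.5, -1.6, 1.5]
width: 0.007
gripper_force: 0.8
```

Call:
jog_arm:
  motion:
    - [[0.001,0,0,0,0,0,1],[0.002,0,0,0,0,0,1],[0.003,0,0,0,0,0,1]]

```text
clock: 7.67
position: [0.4662, -0.2012, 0.0044]
ee_rot: [2.038, 2.387, -0.002]
force: [1.8, -11.1, -4.6]
width: 0.004
gripper_force: 5.3
```

```bash
python3 -c "
from h import *
go(.459,-.2,.02); u=np.array([.156,-.988,0]); print(observe()['position']@u)"
```

```text
t 7.67 p [ 0.4662 -0.2012  0.0044] xang 99.0 zax [ 0.001 -0.003 -1.   ] F [  1.82 -11.1   -4.59] w 0.0
tool delta [ 0.0022 -0.0069 -0.0156] 
0.2714576452028421
```

Call:
jog_arm:
  motion:
    - [[0.001,0,0,0,0,0,1],[0.002,0,0,0,0,0,1],[0.002,0,0,0,0,0,1]]

```text
clock: 7.92
position: [0.4661, -0.2011, 0.0045]
ee_rot: [2.038, 2.384, -0.004]
force: [2.0, -13.9, -7.0]
width: 0.011
gripper_force: 6.9
```

Call:
jog_arm:
  motion:
    - [[-0.01,0,0,0,0,0,1],[-0.025,0,0,0,0,0,1],[-0.035,0,-0.02,0,0,0,1],[-0.04,0,-0.06,0,0,0,1],[-0.04,0,-0.1,0,0,0,1],[-0.04,0,-0.125,0,0,0,1],[-0.04,0,-0.13,0,0,0,1],[-0.04,0,-0.13,0,0,0,1]]

```text
clock: 8.58
position: [0.4725, -0.2367, 0.1357]
ee_rot: [2.036, 2.39, 0.003]
force: [0.5, 0.6, -0.4]
width: 0.003
gripper_force: 0.0
```

```bash
python3 -c "
from h import *
go(.43,.2,.16); w=get_image('wrist'); cv2.imwrite('pics/w3.png',w[:,:,::-1])"
```

```text
t 8.58 p [ 0.4725 -0.2367  0.1357] xang 99.1 zax [ 0.003  0.    -1.   ] F [ 0.48  0.6  -0.36] w 0.0
tool delta [ 0.4379  0.0274 -0.0242]
```

View pics/w3.png

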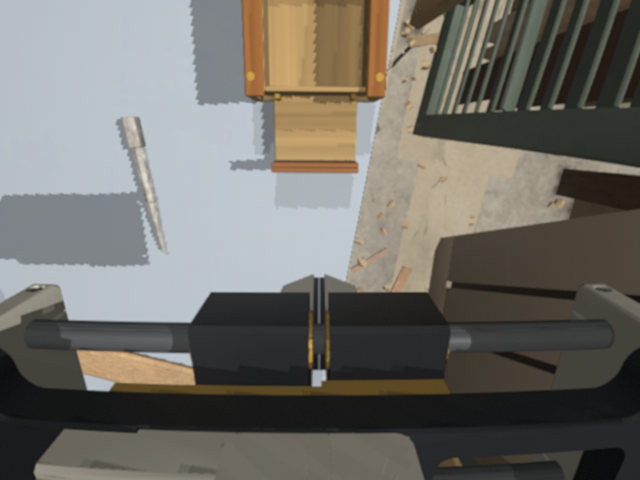

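The empty tray is home: the bars' ends and the compartment wall are flush at about row 95, and the lip is at row 166. Next is the knob box.

Call:
jog_arm:
  motion:
    - [[0.03,0,0,0,0,0.03,1],[0.07,0.005,0,0,0,0.07,1],[0.11,0.01,0,0,0,0.11,1],[0.15,0.013,0,0,0,0.15,1],[0.19,0.016,0,0,0,0.157,1],[0.23,0.019,0,0,0,0.157,1],[0.27,0.022,0,0,0,0.157,1],[0.31,0.024,0,0,0,0.157,1],[0.345,0.025,0,0,0,0.157,1],[0.37,0.025,0,0,0,0.157,1]]

```text
clock: 9.47
position: [0.4356, 0.1359, 0.1325]
ee_rot: [-2.214, -2.226, 0.005]
force: [0.1, 0.5, -0.7]
width: 0.007
gripper_force: 0.0
```

Call:
jog_arm:
  motion:
    - [[0.007,0,0,0,0,0,1],[0.007,0,0,0,0,0,1],[0.007,0,0,0,0,0,1]]

```text
clock: 9.72
position: [0.4371, 0.1387, 0.1332]
ee_rot: [-2.219, -2.224, 0.004]
force: [0.0, -1.2, -0.5]
width: 0.004
gripper_force: 0.0
```

```bash
python3 -c "
from h import *
go(.438,.2235,.14); w=get_image('wrist'); cv2.imwrite('pics/w4.png',w[:,:,::-1])
print(proj('wrist',[[.4387,.193,.038],[.4387,.25,.04]]))"
```

```text
t 9.72 p [0.4371 0.1387 0.1332] xang 90.1 zax [-0.002 -0.002 -1.   ] F [ 0.03 -1.18 -0.53] w 0.0
tool delta [ 0.0848  0.0011 -0.007 ] 
[[319.97808326 161.7627815 ]
 [320.13763991  84.43271792]]
```

View pics/w4.png

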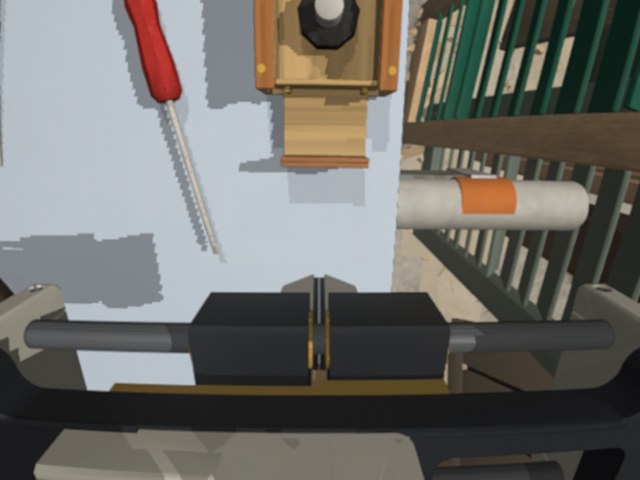

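The knob box's lip is at (325,161) and its recess wall at about row 90, both as predicted to within 5 px. I'll move over the recess and go down slowly.

Call:
jog_arm:
  motion:
    - [[0.03,0.002,0,0,0,0,1],[0.06,0.004,0,0,0,0,1],[0.083,0.004,0,0,0,0,1],[0.083,0.004,0.02,0,0,0,1],[0.083,0.004,0.05,0,0,0,1],[0.083,0.004,0.075,0,0,0,1],[0.083,0.004,0.09,0,0,0,1],[0.083,0.004,0.1,0,0,0,1],[0.083,0.004,0.106,0,0,0,1],[0.083,0.004,0.11,0,0,0,1]]

```text
clock: 10.6
position: [0.4422, 0.2214, 0.0239]
ee_rot: [2.221, 2.221, -0.001]
force: [0.8, 0.1, -0.0]
width: 0.008
gripper_force: 0.0
```

Call:
jog_arm:
  motion:
    - [[0,0,0.003,0,0,0,1],[0,0,0.006,0,0,0,1],[0,0,0.009,0,0,0,1],[0,0,0.012,0,0,0,1],[0,0,0.015,0,0,0,1],[0,0,0.015,0,0,0,1]]

```text
clock: 11.1
position: [0.4416, 0.2226, 0.0089]
ee_rot: [-2.219, -2.224, 0.0]
force: [-0.4, -0.5, -0.7]
width: 0.005
gripper_force: 0.0
```

```bash
python3 -c "
from h import *
go(.441,.2235,.006)"
```

```text
t 11.1 p [0.4416 0.2226 0.0089] xang 90.1 zax [-0. -0. -1.] F [-0.36 -0.48 -0.69] w 0.0
tool delta [ 0.0009 -0.0006  0.0029]
```

Call:
jog_arm:
  motion:
    - [[0,0,0.003,0,0,0,1],[-0.005,0,0.005,0,0,0,1],[-0.01,0,0.005,0,0,0,1],[-0.013,0,0.005,0,0,0,1],[-0.016,0,0.005,0,0,0,1],[-0.019,0,0.005,0,0,0,1],[-0.022,0,0.005,0,0,0,1],[-0.025,0,0.005,0,0,0,1],[-0.028,0,0.005,0,0,0,1],[-0.031,0,0.005,0,0,0,1]]

```text
clock: 11.93
position: [0.4416, 0.1914, 0.0043]
ee_rot: [-2.219, -2.224, 0.0]
force: [-1.0, 1.9, -0.1]
width: 0.001
gripper_force: 1.0
```

Call:
jog_arm:
  motion:
    - [[-0.004,0,0,0,0,0,1],[-0.008,0,0,0,0,0,1],[-0.012,0,0,0,0,0,1],[-0.016,0,0,0,0,0,1],[-0.02,0,0,0,0,0,1],[-0.024,0,0,0,0,0,1],[-0.028,0,0,0,0,0,1],[-0.032,0,0,0,0,0,1],[-0.036,0,0,0,0,0,1],[-0.04,0,0,0,0,0,1]]

```text
clock: 12.77
position: [0.4419, 0.1512, 0.0042]
ee_rot: [-2.219, -2.223, -0.0]
force: [-2.2, 3.1, 0.6]
width: 0.002
gripper_force: 1.0
```

```bash
python3 -c "
from h import *
go(.441,.1215,.004); T=cam('wrist'); r=None
get_image('wrist')
for r in silhouettes('knob_tray_lip','wrist')[:1]: print(r['p'],r['pixel'],np.where(r['mask'].any(1))[0][[0,-1]])"
```

```text
t 12.77 p [0.4419 0.1512 0.0042] xang 90.1 zax [ 0.  0. -1.] F [-2.16  3.12  0.6 ] w 0.0
tool delta [-0.0297 -0.0009  0.0002] 
0.96 [314.2, 151.5] [  0 292]
```

Hooked and moving. I'll keep going to the stop.

Call:
jog_arm:
  motion:
    - [[-0.004,0,0,0,0,0,1],[-0.008,0,0,0,0,0,1],[-0.012,0,0,0,0,0,1],[-0.016,0,0,0,0,0,1],[-0.019,0,0,0,0,0,1],[-0.022,0,0,0,0,0,1],[-0.025,0,0,0,0,0,1]]

```text
clock: 13.45
position: [0.442, 0.1263, 0.0043]
ee_rot: [2.219, 2.223, 0.0]
force: [0.1, 1.8, 0.7]
width: 0.002
gripper_force: 1.0
```

Call:
jog_arm:
  motion:
    - [[-0.002,0,0,0,0,0,1],[-0.004,0,0,0,0,0,1],[-0.005,0,0,0,0,0,1],[-0.006,0,0,0,0,0,1]]

```text
clock: 13.78
position: [0.442, 0.1239, 0.0043]
ee_rot: [-2.215, -2.225, -0.004]
force: [-2.5, 18.3, -2.7]
width: 0.006
gripper_force: 9.0
```

Call:
jog_arm:
  motion:
    - [[-0.001,0,0,0,0,0,1],[-0.001,0,0,0,0,0,1],[0.004,0,0,0,0,0,1],[0.01,0,0,0,0,0,1],[0.015,0,0,0,0,0,1],[0.016,0,-0.02,0,0,0,1],[0.016,0,-0.05,0,0,0,1],[0.016,0,-0.09,0,0,0,1],[0.016,0,-0.12,0,0,0,1],[0.016,0,-0.14,0,0,0,1]]

```text
clock: 14.62
position: [0.443, 0.1362, 0.147]
ee_rot: [2.22, 2.221, 0.004]
force: [-0.2, 0.4, -0.7]
width: 0.003
gripper_force: 0.0
```

Call:
jog_arm:
  motion:
    - [[-0.035,-0.02,0,0,0,0,1],[-0.07,-0.04,0,0,0,0,1],[-0.1,-0.06,0,0,0,0,1],[-0.11,-0.06,0,0,0,0,1],[-0.11,-0.06,0,0,0,0,1]]

```text
clock: 15.03
position: [0.3808, 0.024, 0.1443]
ee_rot: [-2.224, -2.218, -0.001]
force: [0.4, -0.4, 0.2]
width: 0.004
gripper_force: 0.0
```

```bash
python3 -c "
from h import *
go(.441,.1215,.004); w=get_image('wrist'); t=get_image('top')[130:310,100:500]
cv2.imwrite('pics/fin.png',np.vstack([cv2.resize(t,(720,324)),cv2.resize(w[:300],(560,262))[:, :].repeat(1,1) if 0 else cv2.copyMakeBorder(cv2.resize(w[:300],(560,262)),0,0,0,160,0)])[:,:,::-1])"
```

```text
t 15.03 p [0.3808 0.024  0.1443] xang 89.9 zax [-0.     0.001 -1.   ] F [ 0.38 -0.38  0.23] w 0.0
tool delta [0.0976 0.06   0.1404]
```

View pics/fin.png

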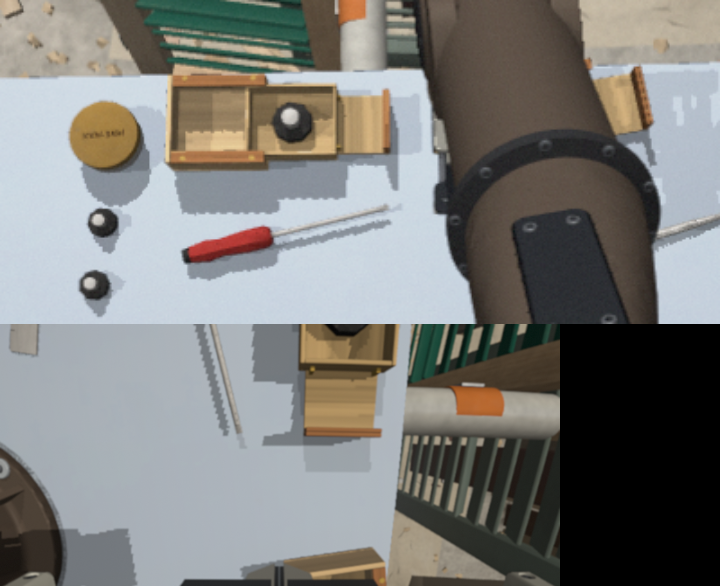

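The knob tray is fully out, with its lip at top-crop (386,120). The knob is lying in it, and the empty tray and the tools are undisturbed. Handing in.

```bash
python3 -c "
from cell import *
print(sign_off())"
```

```text
the job is handed in; nothing more can be done
None
```

I pushed the empty tray fully home, then drew the knob tray out to its stop with the knob still lying in it. Both stops showed as a clear rise in force, the tools were not touched, and the job was handed in at about 15 s of the 45 s limit.

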